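# Release and slide out the panel carriage of a display bonding station

## Task

Take the release pin from the tool rack, push its tip into the lock hole of the bonding station's carriage and press the sunk button down; keeping it held down the whole way, push the carriage out from under the bonding head with the pin until you feel it gently meet the end stop, and never lean on the pin hard. Then draw the pin out so that the lock springs up and catches there, and stand the pin back upright in a free hole of the rack, leaving the panel in its nest and everything else where it is.

Things in the scene. Friction and masses are not known exactly. Their poses are not given: they have to be found in the camera images.
- press: display bonding station: red base 280 x 460 mm, top 70 mm above the bench, with a column and bonding head (255 mm high, hoses to 300 mm) at its +y end; the head's lowest part hangs 122 mm above the bench over the panel's far end, and the head keeps 110 mm clear of the lock hole. Fixed, placed anew each time. Origin: centre of its underside; z up; the carriage slides out along its -y
- carriage (a joint): how far the carriage is slid out along the station's -y (m); 0 = home, locked, as it starts. It is a red plate 120 x 190 x 12 mm on two guides (underside 94 mm, top 106 mm above the bench), about 1 kg; it takes 4 to 5 N to slide and stays where it is left. It comes out 65 to 80 mm, until it meets the steel stop block on the base
- stop_middle (a point): point on the base that the stop block's face would be at for 72.5 mm of travel; the block (44 mm wide, seen ahead of the carriage's end) is really clamped up to 7.5 mm either way of it, anew each time, unmeasured. Its notched latch bar catches the lock within 1.5 mm of the stop; notches 20 and 40 mm short of it catch a button let up too soon
- lock_button (a joint): how far the sunk lock button is pressed (m): 0 = up, locked if over a notch; 0.006 = fully down, on a hard stop. Its lug is clear of the notches from about 0.0042. The spring takes 4 N to start and 9 N fully down. Over plain bar, between notches, a button that is let up stays about 4 mm down
- lock_hole (a point): centre of the mouth of the round lock hole in the top of the steel lock housing (40 x 36 mm block standing 16 mm above the carriage plate, at its -y end); it moves with the carriage. Hole 9 mm across, straight down, with a 2 mm chamfer at the mouth; the mouth is 122 mm above the bench and the button's face, when up, lies 8 mm below it. Axes as the station's, z up
- nest (a point): centre of the floor of the panel nest on the carriage, 12 mm above the plate's underside; black rim 5 mm high around it. Moves with the carriage
- panel: dark display glass 70 x 120 x 4 mm lying loose in the nest (1.5 mm play all round). Origin: centre of its underside
- pin_tool: release pin, 70 g, upright in one of the rack's holes: the only tool with a square handle. Aluminium handle 18 x 18 mm, dark grooves, from 5 to 67 mm above the origin; below it a round collar 26 mm across, 5 mm thick, that rests on the rack; below that a steel pin 6 mm across, 45 mm long. Origin: on its axis at the collar's underside; z up along the handle, x and y square to its faces
- pin_tip (a point): tip of the release pin, on its axis, 45 mm below the tool's origin
- rack: white tool rack 190 x 50 mm on an aluminium foot 200 x 70 mm, top 70 mm above the bench, with three holes 10 mm across in a row along its x, 60 mm apart. Fixed, somewhere else each time. Origin: centre of its underside
- rack_hole0 (a point): mouth of the rack's hole at -60 mm along its x, at the level of the rack's top; the 12 mm thick top is open underneath
- rack_hole1 (a point): mouth of the rack's middle hole
- rack_hole2 (a point): mouth of the rack's hole at +60 mm along its x
- hex_driver: bystander in the rack: driver with a round black handle 22 mm across, 82 mm high. Origin: on its axis, at the rack's top
- scraper: bystander in the rack: scraper with a round wooden handle and ball end, 58 mm high. Origin: on its axis, at the rack's top
- spare_panel: bystander: dark glass 60 x 115 x 4 mm lying on the near strip of the station's base. Origin: centre of its underside
- solvent_bottle: bystander: white bottle, 56 mm across, 130 mm high, standing on the bench. Origin: centre of its underside
- tape_reel: bystander: grey reel 84 mm across, 14 mm high, on the bench. Origin: centre of its underside
There are look-alikes about, which are no part of the job. Leave any orange or pink look-alike of the panel alone. What is shaped like the pin_tool but green is not meant.

How it is judged:
By the outcome, as a careful person would: the job done as asked, in the order asked, and still so for the second after the job is handed in, with the robot touching nothing.
It also fails if it takes over 69 s, if anything falls off the work surface, if the arm or the gripper's body presses on something with over 40 N, if the wrist force passes 120 N, or if a joint passes its speed limit or range.

## Robot

A 7-joint arm with a two-finger parallel gripper is mounted at the origin on the work surface. World frame = base frame: x ahead of the robot, y to its left, z up, the work surface at z = 0. Lengths are in m, angles in rad, forces in N, time in s.
With the tool pointing down it reaches from about 0.425 to 0.875 m from the base axis. Payload 4.7 kg.
Tool frame: the origin (TCP) lies where the fingers leave the gripper's body, on its centre line; the fingertips stand 70 mm ahead of it and the grasp point (between the pads) lies 51 mm ahead of it; z points along the fingers, y is the line along which they close (so a half turn about z gives the same grasp; the last joint's range is limited). The gripper opens to 87 mm and grips with 3 to 60 N. Pads are 19 mm wide; open, the fingers measure 117 mm over their backs; the gripper's body (75 mm by 190 mm) begins 51 mm behind the grasp point.
Start: joints at [-1.264, 0.321, -0.07, 1.45, 0.023, 1.371, -0.057], TCP at [0.188, 0.622, 0.292] pointing down, gripper open.
Joint ranges: [-2.86, 2.86], [-0.3, 2.09], [-1.38, 1.24], [0.06, 2.45], [-1.56, 4.7], [0.09, 2.05], [-2.69, 2.69]. Speed limits (rad/s): [2.57, 2.57, 3.14, 3.14, 3.14, 3.14, 3.14].

## Interface

Orientations are given as a rotation vector (axis times angle).
In Python, from bench import ctrl gives the robot as it stands.
- The arm moves only by the tool play_rows, never from a script. Its argument "increments" is a list that holds one entry, the list of rows, each a list of 7 numbers: the shift along the tool's x, y, z as a fraction of full scale, then the turn, a rotation vector about the tool's x, y, z as a fraction of full scale, then the gripper command: -1 is shut, 1 is fully open, values between are in proportion. A call has 1 to 8 rows; each row is the pose to reach, as a shift and turn from the pose commanded when the call began, along the tool's axes at that moment; what a row does not reach only later rows make up. Full scale, the value 1, is 0.1 m for a shift and 90 degrees for a turn. A row lasts 1/10 s, in which the tool goes at most 50 mm and 8.59 degrees, less where a joint would pass 70% of its speed; a pose out of reach is approached as far as the arm can. A call with a number of a shift or a turn outside -1 to 1 is refused whole. A call with a gripper value outside its range is refused whole. The fingers move at their own pace and stop on an object; "squeeze" is the grip in N (left out, the last holds). Time passes only in rows, so rows that repeat a pose let the fingers close. It gives the time, the measured TCP pose, the force, the opening and the grip force at its end, in the units of the state.
- ctrl.get_state(): the state, without advancing time (a new reading comes with each control period).
- ctrl.get_image(name): name is "scene" or "top"; returns the picture (420x560x3 uint8, red, green, blue); there is no depth.
- ctrl.get_calibration(name): a dict with "vertical_fov" (degrees; the focal length in pixels is half the picture's height over the tangent of half this angle, whatever the lens; pixels are square), "cx", "cy" (the principal point, pixels), "dist_coeffs" ([k1, k2, p1, p2, k3] as OpenCV has them; the pictures are not rectified), "R" (3x3) and "t" (3): a world point X has camera coordinates R X + t. Camera axes: x right, y down, z forward; pixel columns grow to the right and rows downward; lengths in m; the calibration is good to about 2 mm. A picture is of the moment at which its call begins. get_calibration takes no time and is no camera call.
- ctrl.close_job(): hands the job in; it is judged then, once.
The state is a dict: "time": time; "joint_positions": joint angles; "qd": joint speeds; "joint_torque": joint torques, N m; "position": TCP position; "tool_rot": TCP orientation; "ft_force": force on the tool from outside, world axes, zero at the start; "torque": the same for the moment, N m; "grip_width": opening from 0.0 (shut) to 1.0 (fully open); "grip_force": force on a finger pad.
Only numpy, scipy, OpenCV 4.12 (cv2) and the standard library are available. Lean on these libraries where they do the work, as an engineer would, in place of code of your own. Each camera call takes 0.05 s, during which the arm holds its last target. There are 200 camera calls.

## Working session

There is one attempt and no reset: what is moved stays moved. The work goes in short steps, Python scripts to look and compute and a tool call to move; the robot and the scene stay as the last step left them, time stands still between calls to the robot, and variables do not carry over. Pictures are saved under pics/ and viewed, at most 11 in all, crops included, and the job is handed in when it is done.

Besides the shell and the picture viewer there is one more tool, called after "Call:" as name(argument=value, ...), one argument or row to a line, values as JSON. play_rows: Moves the arm, as the interface text tells. Shift numbers are shares of 0.1 m and turn numbers shares of 90 degrees, none past 1 either way. Its arguments: {"type":"object","properties":{"increments":{"type":"array"},"squeeze":{"type":"number"}},"required":["increments"]}

```bash
ls; mkdir -p pics; python3 - <<'E'
from bench import ctrl
import cv2,numpy as np
for n in("scene","top"):
    im=ctrl.get_image(n); cv2.imwrite(f"pics/{n}0.png",im[:,:,::-1]); c=ctrl.get_calibration(n); print(n,c)
    C=-np.array(c['R']).T@np.array(c['t']);print(C)
s=ctrl.get_state();print(s)
E
```

```text
pics
scene {'vertical_fov': 53.363465823213986, 'cx': 276.9393330845074, 'cy': 208.14581126273825, 'dist_coeffs': array([0.03082283, 0.        , 0.        , 0.        , 0.        ]), 'R': array([[ 0.49756485,  0.86741006, -0.00538529],
       [ 0.7597144 , -0.43876786, -0.47991332],
       [-0.41864454,  0.23469672, -0.87729938]]), 't': array([-0.22841641, -0.32609197,  1.40100941])}
[ 0.94791368 -0.2737603   1.07137871]
top {'vertical_fov': 56.040633834092965, 'cx': 279.51003674652924, 'cy': 214.21964051582776, 'dist_coeffs': array([-0.09454992,  0.        ,  0.        ,  0.        ,  0.        ]), 'R': array([[-0.04880278, -0.99879584,  0.00501653],
       [-0.97840653,  0.04679537, -0.20132275],
       [ 0.20084558, -0.01473332, -0.97951211]]), 't': array([0.01248799, 0.50175   , 1.08972895])}
[0.27265768 0.00504869 1.16835375]
{'time': 0.1, 'joint_positions': array([-1.26388942,  0.32174673, -0.07008134,  1.45154347,  0.02257045,
        1.37079841, -0.0569282 ]), 'qd': array([ 0.00064638, -0.00274838,  0.00056102, -0.00289774, -0.00062473,
       -0.00038057, -0.00241486]), 'joint_torque': array([-1.22176771e-04, -4.92572737e+01, -4.05762065e-01, -3.13399279e+01,
       -6.40523597e-02,  3.95397039e-02,  9.09859136e-05]), 'position': array([0.18754278, 0.62196727, 0.29127692]), 'tool_rot': array([-4.58286582e-01, -3.10779807e+00,  2.66941840e-03]), 'ft_force': array([0.44995824, 0.60045554, 0.30354466]), 'torque': array([ 0.00095237, -0.0190545 ,  0.00200376]), 'grip_force': 0.0, 'grip_width': 0.9959447437631025}
```

View pics/scene0.png

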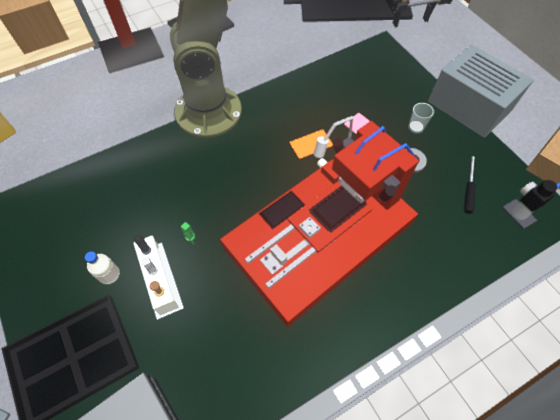

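View pics/top0.png

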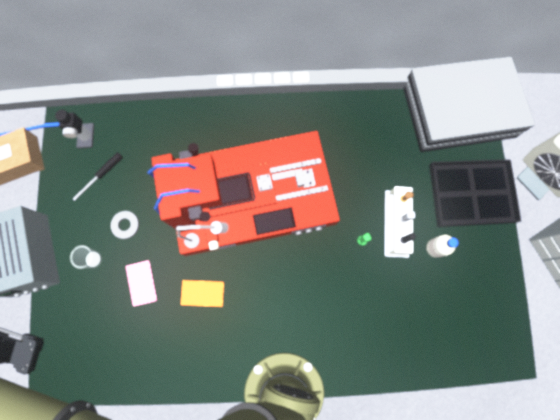

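Scene: rack at about (158,278) scene and (400,222) top. Station is centred at (320,235) scene and (250,190) top. The lock housing is at (310,228) scene and (264,182) top. Pin candidates: the grey item in the middle of the rack at (150,267) scene, and a green look-alike at (188,232) scene, which is not meant. One enlarged composite to confirm.

```bash
python3 - <<'E'
import cv2,numpy as np
s=cv2.imread("pics/scene0.png");t=cv2.imread("pics/top0.png")
f=lambda im,x,y,w,h:cv2.resize(im[y:y+h,x:x+w],(400,300),interpolation=cv2.INTER_CUBIC)
cv2.imwrite("pics/crop1.png",np.vstack([np.hstack([f(s,100,228,120,90),f(s,250,190,120,90)]),np.hstack([f(t,345,180,120,90),f(t,230,145,120,90)])]))
E
```

```text
(no output)
```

View pics/crop1.png

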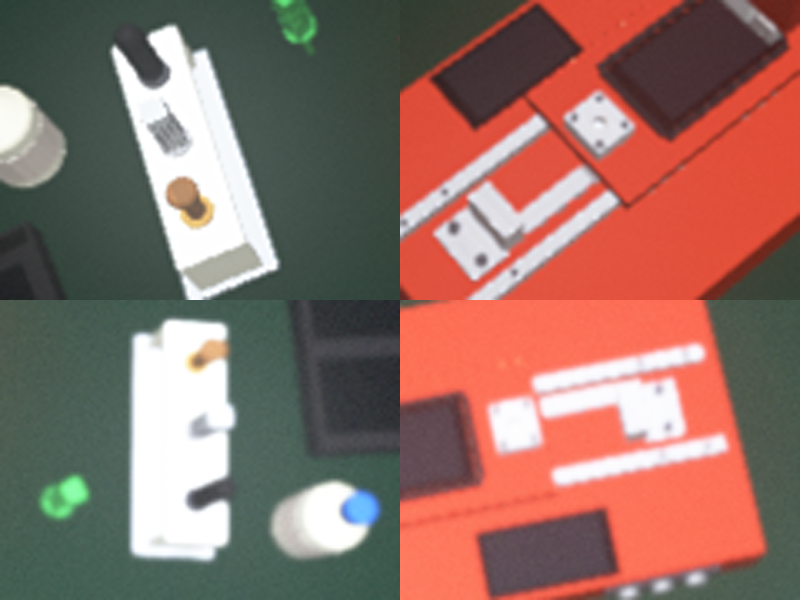

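The crop confirms the pin: the middle rack tool, a grey square grooved handle at scene (152,270) / top (407,217). Its neighbours are the black driver at (143,246) and the wooden scraper at (158,290). The green one at (188,232) is the look-alike. So the middle hole is the one that will be free. The lock hole shows at scene (310,227).

```bash
cat > h.py <<'E'
import cv2,numpy as np
from bench import ctrl
from scipy.spatial.transform import Rotation as Rn
def ray(n,p):
    c=ctrl.get_calibration(n);f=210/np.tan(np.radians(c['vertical_fov']/2))
    K=np.array([[f,0,c['cx']],[0,f,c['cy']],[0,0,1]])
    u=cv2.undistortPoints(np.array([[p]],float),K,np.array(c['dist_coeffs']))[0,0]
    R=np.array(c['R']);return -R.T@np.array(c['t']),R.T@np.array([u[0],u[1],1.])
def pl(n,p,z):
    C,d=ray(n,p);return C+d*(z-C[2])/d[2]
def proj(n,X):
    c=ctrl.get_calibration(n);f=210/np.tan(np.radians(c['vertical_fov']/2))
    K=np.array([[f,0,c['cx']],[0,f,c['cy']],[0,0,1]])
    return cv2.projectPoints(np.array([X],float),cv2.Rodrigues(np.array(c['R']))[0],np.array(c['t']),K,np.array(c['dist_coeffs']))[0][0,0]
def go(target,tx):
    "shift (0.1 m units, tool axes) and turn (90 deg units) to TCP target, tool pointing down with tool x along angle tx (deg)"
    s=ctrl.get_state();R=Rn.from_rotvec(s['tool_rot']);x=np.array([np.cos(np.radians(tx)),np.sin(np.radians(tx)),0]);z=np.array([0,0,-1.])
    T=Rn.from_matrix(np.stack([x,np.cross(z,x),z],1))
    return (R.inv().apply(np.array(target)-s['position'])/.1).round(3),((R.inv()*T).as_rotvec()/(np.pi/2)).round(3)
E
python3 - <<'E'
from h import *
np.set_printoptions(precision=4,suppress=True)
def masks(n,lo,hi,box):
    im=cv2.cvtColor(cv2.imread(f"pics/{n}0.png"),cv2.COLOR_BGR2HSV);m=cv2.inRange(im,lo,hi);x,y,w,h=box
    k=np.zeros_like(m);k[y:y+h,x:x+w]=m[y:y+h,x:x+w];return k
def blob(k,near):
    c,_=cv2.findContours(k,cv2.RETR_EXTERNAL,cv2.CHAIN_APPROX_NONE)
    return max([a for a in c],key=lambda a:cv2.contourArea(a) if cv2.pointPolygonTest(a,near,True)>-6 else 0)
for n,b,nr in(("scene",(295,210,32,34),(310,227)),("top",(250,168,18,30),(264,182))):
    a=blob(masks(n,(0,0,110),(180,110,255),b),nr);r=cv2.minAreaRect(a);M=cv2.moments(a);p=(M['m10']/M['m00'],M['m01']/M['m00'])
    print(n,'housing',p,r,pl(n,p,.122)); q=np.array([pl(n,v,.122)[:2] for v in cv2.boxPoints(r)]);print(q.mean(0),[np.linalg.norm(q[i]-q[i-1]) for i in range(4)])
# hand read rack-top corners and pin features from crop
S=lambda x,y:(100+x*.3,228+y*.3); T=lambda x,y:(345+x*.3,180+(y-300)*.3)
for n,cs in(("scene",[S(113,50),S(178,27),S(262,245),S(185,272)]),("top",[T(163,322),T(228,323),T(229,544),T(162,544)])):
    q=np.array([pl(n,c,.07)[:2] for c in cs]);print(n,q,q.mean(0),np.linalg.norm(q[1]-q[0]),np.linalg.norm(q[2]-q[1]))
print('pin top scene',pl("scene",S(158,110),.137),'base',pl("scene",S(177,146),.075));print('pin top view',pl("top",T(224,415),.137),'base',pl("top",T(198,425),.075))
print('guide dir', pl("scene",(250+5*.3,190+225*.3),.1)-pl("scene",(250+143*.3,190+122*.3),.1))
# red base corners z=.07
for n,p in(("scene",(221,239)),("scene",(289,323)),("scene",(417,213)),("top",(320,133)),("top",(339,221))):print(n,pl(n,p,.07))
# carriage -y edge
print(pl("scene",(250+130*.3,190+100*.3),.106),pl("scene",(250+228*.3,190+206*.3),.106))
E
```

```text
scene housing (309.21418732782365, 226.7513774104683) ((309.0000305175781, 226.50003051757812), (17.677669525146484, 14.849242210388184), 45.0) [0.5821 0.0242 0.122 ]
[0.581  0.0242] [np.float64(0.0461085379981653), np.float64(0.040746823623724227), np.float64(0.04679383758032397), np.float64(0.04001956171789141)]
top housing (262.0438034188034, 182.02350427350424) ((261.5, 182.5), (17.0, 11.0), 90.0) [0.5799 0.033  0.122 ]
[0.5788 0.0345] [np.float64(0.0486721586527071), np.float64(0.030450103236781535), np.float64(0.04866453791033146), np.float64(0.030156763461185097)]
scene [[ 0.3734 -0.3805]
 [ 0.3802 -0.3292]
 [ 0.5748 -0.3415]
 [ 0.5653 -0.3973]] [ 0.4734 -0.3621] 0.051695145881989146 0.19506903747799534
top [[ 0.564  -0.3483]
 [ 0.5606 -0.4063]
 [ 0.3675 -0.3844]
 [ 0.3707 -0.3267]] [ 0.4657 -0.3664] 0.05806413059743868 0.19426787267374743
pin top scene [ 0.4722 -0.3622  0.137 ] base [ 0.475  -0.3663  0.075 ]
pin top view [ 0.4662 -0.3686  0.137 ] base [ 0.4703 -0.3672  0.075 ]
guide dir [ 0.0219 -0.1332  0.    ]
scene [ 0.4767 -0.179   0.07  ]
scene [ 0.7534 -0.1355  0.07  ]
scene [0.6721 0.3141 0.07  ]
top [ 0.7393 -0.1443  0.07  ]
top [ 0.4702 -0.1793  0.07  ]
[ 0.5333 -0.0059  0.106 ] [0.6462 0.0122 0.106 ]
```

Call:
play_rows(
  increments=[
    [[0,0,-0.5,0,0,0,0],[0,0,-1,0,0,0,0],[0,0,-1,0,0,0,0]],
  ],
)

```text
time: 0.4
position: [0.188, 0.6241, 0.4005]
tool_rot: [0.458, 3.107, 0.02]
ft_force: [0.6, 1.3, 1.2]
grip_width: 0.811
grip_force: 0.0
```

Call:
play_rows(
  increments=[
    [[-0.3,-0.2,-0.1,0,0,0,0],[-0.6,-0.4,-0.2,0,0,0,0],[-0.8,-0.6,-0.3,0,0,0,0]],
  ],
)

```text
time: 0.7
position: [0.249, 0.5401, 0.4219]
tool_rot: [0.461, 3.107, -0.002]
ft_force: [0.1, 0.4, -0.7]
grip_width: 0.554
grip_force: 0.0
```

Call:
play_rows(
  increments=[
    [[-0.3,-0.2,0,0,0,0,0],[-0.6,-0.4,0,0,0,0,0],[-1,-0.6,0,0,0,0,0]],
  ],
)

```text
time: 1.0
position: [0.3247, 0.455, 0.4221]
tool_rot: [-0.454, -3.108, -0.001]
ft_force: [0.8, 0.5, 0.2]
grip_width: 0.5
grip_force: 0.0
```

Call:
play_rows(
  increments=[
    [[-0.3,-0.3,0,0,0,0,0],[-0.6,-0.5,0,0,0,0,0],[-0.9,-0.8,0,0,0,0,0]],
  ],
)

```text
time: 1.3
position: [0.389, 0.352, 0.4216]
tool_rot: [-0.457, -3.108, 0.0]
ft_force: [0.7, 0.5, -0.3]
grip_width: 0.499
grip_force: 0.0
```

Call:
play_rows(
  increments=[
    [[-0.3,-0.3,0,0,0,0,0],[-0.6,-0.5,0,0,0,0,0],[-0.9,-0.8,0,0,0,0,0]],
  ],
)

```text
time: 1.6
position: [0.4519, 0.2497, 0.4218]
tool_rot: [-0.456, -3.108, -0.0]
ft_force: [0.9, 0.2, -0.1]
grip_width: 0.499
grip_force: 0.0
```

Call:
play_rows(
  increments=[
    [[-0.2,-0.3,0,0,0,0,0],[-0.3,-0.7,0,0,0,0,0],[-0.5,-1,0,0,0,0,0]],
  ],
)

```text
time: 1.9
position: [0.47, 0.138, 0.4221]
tool_rot: [-0.459, -3.107, -0.0]
ft_force: [0.2, 0.3, -1.3]
grip_width: 0.501
grip_force: 0.0
```

Call:
play_rows(
  increments=[
    [[-0.2,-0.3,0,0,0,0,0],[-0.3,-0.7,0,0,0,0,0],[-0.5,-1,0,0,0,0,0]],
  ],
)

```text
time: 2.2
position: [0.4888, 0.0276, 0.4223]
tool_rot: [-0.459, -3.107, -0.001]
ft_force: [0.4, -0.1, -0.3]
grip_width: 0.503
grip_force: 0.0
```

Call:
play_rows(
  increments=[
    [[-0.2,-0.3,0,0,0,0,0],[-0.3,-0.7,0,0,0,0,0],[-0.4,-0.95,0,0,0,0,0]],
  ],
)

```text
time: 2.5
position: [0.4997, -0.076, 0.4221]
tool_rot: [-0.464, -3.107, 0.001]
ft_force: [0.5, -0.3, 0.2]
grip_width: 0.494
grip_force: 0.0
```

Call:
play_rows(
  increments=[
    [[-0.1,-0.3,0,0,0,0,0],[-0.1,-0.6,0,0,0,0,0],[-0.2,-0.9,0,0,0,0,0]],
  ],
)

```text
time: 2.8
position: [0.4927, -0.1656, 0.4221]
tool_rot: [-0.458, -3.108, -0.001]
ft_force: [1.1, -0.1, -0.2]
grip_width: 0.498
grip_force: 0.0
```

Call:
play_rows(
  increments=[
    [[-0.1,-0.3,0,0,0,0,0],[-0.1,-0.6,0,0,0,0,0],[-0.2,-0.9,0,0,0,0,0],[-0.2,-0.9,0,0,0,0,0],[-0.2,-0.9,0,0,0,0,0]],
  ],
)

```text
time: 3.3
position: [0.4865, -0.2567, 0.4219]
tool_rot: [-0.461, -3.107, -0.001]
ft_force: [-0.2, 0.9, 0.3]
grip_width: 0.5
grip_force: 0.0
```

```bash
python3 - <<'E'
from h import *
s=ctrl.get_state();print(s['time'],s['position'],s['tool_rot'],s['ft_force'])
print(pl("top",(264.5,182.5),.122))
print(go((.471,-.366,.30),175))
E
```

```text
3.3 [ 0.48647971 -0.25666268  0.42185043] [-4.60717860e-01 -3.10686231e+00 -5.35205741e-04] [-0.24534929  0.92691321  0.29227197]
[0.57826174 0.02624951 0.122     ]
(array([-0.17 , -1.092,  1.218]), array([ 0.   , -0.   , -0.132]))
```

Call:
play_rows(
  increments=[
    [[-0.1,-0.4,0.3,0,0,-0.07,0],[-0.17,-0.8,0.7,0,0,-0.132,0],[-0.17,-1,1,0,0,-0.132,0],[-0.17,-1,1,0,0,-0.132,0],[-0.17,-1,1,0,0,-0.132,0]],
  ],
)

```text
time: 3.8
position: [0.4746, -0.3555, 0.3215]
tool_rot: [-0.133, -3.137, -0.003]
ft_force: [-0.2, 1.0, 0.1]
grip_width: 0.503
grip_force: 0.0
```

```bash
python3 - <<'E'
from h import *
s=ctrl.get_state();print(s['time'],s['position'],s['tool_rot'])
print(go((.471,-.366,.23),175))
a,b=ctrl.get_image("scene"),ctrl.get_image("top")
f=lambda im,x,y,w,h:cv2.resize(im[y:y+h,x:x+w,::-1],(400,300),interpolation=cv2.INTER_CUBIC)
cv2.imwrite("pics/crop2.png",np.hstack([f(a,100,228,120,90),f(b,345,180,120,90)]))
E
```

```text
3.8 [ 0.4746334  -0.35552068  0.32154618] [-1.32858130e-01 -3.13743475e+00 -2.85519332e-03]
(array([ 0.026, -0.109,  0.915]), array([ 0.001, -0.001,  0.002]))
```

View pics/crop2.png

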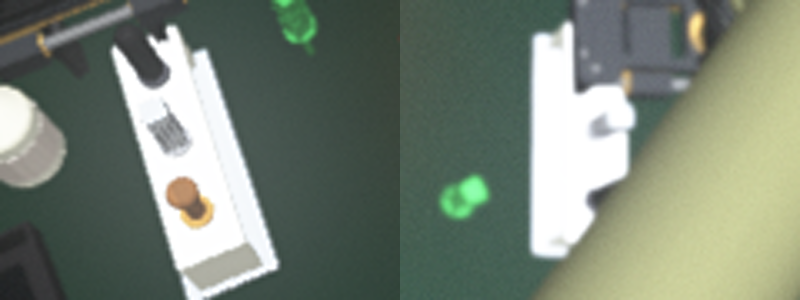

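Clear view; the pin still stands in the middle and the gripper is right above it. Descend and grip.

Call:
play_rows(
  increments=[
    [[0.03,-0.11,0.4,0,0,0,0],[0.03,-0.11,0.8,0,0,0,0],[0.03,-0.11,0.92,0,0,0,0],[0.03,-0.11,0.92,0,0,0,0]],
  ],
)

```text
time: 4.3
position: [0.471, -0.3659, 0.2298]
tool_rot: [-0.13, -3.138, -0.003]
ft_force: [0.8, -0.7, 0.2]
grip_width: 0.504
grip_force: 0.0
```

Call:
play_rows(
  increments=[
    [[0,0,0.2,0,0,0,0],[0,0,0.4,0,0,0,0],[0,0,0.6,0,0,0,0],[0,0,0.76,0,0,0,0],[0,0,0.76,0,0,0,0]],
  ],
)

```text
time: 4.8
position: [0.4707, -0.3669, 0.1539]
tool_rot: [-0.132, -3.138, -0.001]
ft_force: [-0.9, 0.4, -0.6]
grip_width: 0.5
grip_force: 0.0
```

Call:
play_rows(
  increments=[
    [[0,0,0,0,0,0,-1],[0,0,0,0,0,0,-1],[0,0,0,0,0,0,-1],[0,0,0,0,0,0,-1],[0,0,0,0,0,0,-1],[0,0,0,0,0,0,-1],[0,0,0,0,0,0,-1]],
  ],
  squeeze=40,
)

```text
time: 5.5
position: [0.4707, -0.3676, 0.1549]
tool_rot: [0.134, 3.138, 0.001]
ft_force: [0.1, 2.4, 5.5]
grip_width: 0.202
grip_force: 40.0
```

Call:
play_rows(
  increments=[
    [[0,0,-0.2,0,0,0,-1],[0,0,-0.5,0,0,0,-1],[0,0,-0.8,0,0,0,-1],[0,0,-1,0,0,0,-1],[0,0,-1,0,0,0,-1]],
  ],
  squeeze=55,
)

```text
time: 6.0
position: [0.471, -0.3692, 0.2569]
tool_rot: [0.134, 3.134, -0.004]
ft_force: [0.5, -0.1, -1.1]
grip_width: 0.202
grip_force: 55.0
```

Call:
play_rows(
  increments=[
    [[-0.1,0.2,-0.1,0,0,0,-1],[-0.1,0.5,-0.3,0,0,0,-1],[-0.2,0.8,-0.45,0,0,0,-1],[-0.2,1,-0.45,0,0,0,-1]],
  ],
)

```text
time: 6.4
position: [0.5006, -0.2676, 0.2997]
tool_rot: [0.13, 3.137, 0.0]
ft_force: [0.4, 1.2, -0.7]
grip_width: 0.204
grip_force: 55.0
```

Call:
play_rows(
  increments=[
    [[-0.1,0.3,0,0,0,0,-1],[-0.1,0.6,0,0,0,0,-1],[-0.2,1,0,0,0,0,-1]],
  ],
)

```text
time: 6.7
position: [0.5257, -0.1724, 0.2978]
tool_rot: [-0.139, -3.136, 0.001]
ft_force: [1.4, 0.8, 0.4]
grip_width: 0.205
grip_force: 55.0
```

Call:
play_rows(
  increments=[
    [[-0.1,0.3,0,0,0,0,-1],[-0.1,0.6,0,0,0,0,-1],[-0.2,0.8,0,0,0,0,-1],[-0.2,1,0,0,0,0,-1],[-0.2,1,0,0,0,0,-1],[-0.2,1,0,0,0,0,-1]],
  ],
)

```text
time: 7.3
position: [0.5555, -0.0748, 0.2985]
tool_rot: [-0.134, -3.138, 0.002]
ft_force: [0.4, -0.1, -1.3]
grip_width: 0.205
grip_force: 55.0
```

```bash
python3 - <<'E'
from h import *
s=ctrl.get_state();print(s['time'],s['position'],s['tool_rot'],s['grip_width'])
print(go((.580,.0252,.275),188.9))
E
```

```text
7.3 [ 0.5555324  -0.07475828  0.29847499] [-1.34229396e-01 -3.13766369e+00  2.02672510e-03] 0.20490316191038094
(array([-0.159,  1.017,  0.233]), array([-0.001, -0.001, -0.153]))
```

Call:
play_rows(
  increments=[
    [[-0.1,0.3,0.1,0,0,-0.05,-1],[-0.1,0.6,0.2,0,0,-0.1,-1],[-0.16,0.9,0.23,0,0,-0.153,-1],[-0.16,1,0.23,0,0,-0.153,-1],[-0.16,1,0.23,0,0,-0.153,-1],[-0.16,1,0.23,0,0,-0.153,-1]],
  ],
)

```text
time: 7.9
position: [0.5798, 0.0229, 0.2763]
tool_rot: [0.241, -3.132, 0.002]
ft_force: [0.1, -0.4, -0.6]
grip_width: 0.206
grip_force: 55.0
```

```bash
python3 - <<'E'
from h import *
s=ctrl.get_state();p=s['position'];print(s['time'],p,s['tool_rot'],s['ft_force'])
print(go((.580,.0252,.275),188.9))
tz=Rn.from_rotvec(s['tool_rot']).apply([0,0,1]); tip=p+.130*tz
for n in("scene","top"):
    print(n,'tip expected',proj(n,tip),'collar',proj(n,p+.085*tz),'hole expected',proj(n,(.580,.0252,.122)))
a,b=ctrl.get_image("scene"),ctrl.get_image("top");cv2.imwrite("pics/s3.png",a[:,:,::-1]);cv2.imwrite("pics/t3.png",b[:,:,::-1])
f=lambda im,x,y,w,h:cv2.resize(im[y:y+h,x:x+w,::-1],(400,400),interpolation=cv2.INTER_CUBIC)
cv2.imwrite("pics/crop3.png",np.hstack([f(a,275,190,60,60),f(b,235,150,60,60)]))
E
```

```text
7.9 [0.57982392 0.02286923 0.27625503] [ 2.40506601e-01 -3.13207842e+00  1.81571325e-03] [ 0.14905122 -0.41274226 -0.62891784]
(array([-0.005,  0.023,  0.013]), array([-0.001, -0.   , -0.001]))
scene tip expected [308.82709575 221.96530144] collar [310.00992266 213.44208328] hole expected [309.11424945 225.91354067]
top tip expected [265.49786939 179.37433105] collar [264.96170544 174.36627526] hole expected [264.85499904 181.876075  ]
```

View pics/crop3.png

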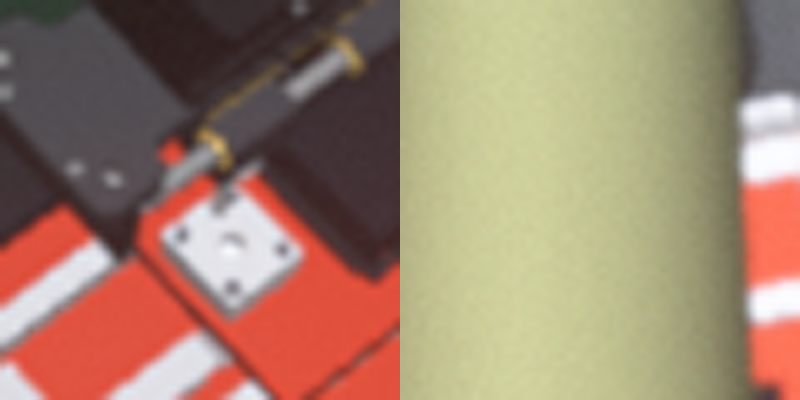

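Hole centre is at about crop (231,244), i.e. scene (309.2,226.2), which agrees with my estimate. The dark pin ends at about crop (222,210), scene (308,221.3). One sharper crop to locate the tip.

```bash
python3 - <<'E'
import cv2,numpy as np
a=cv2.imread("pics/s3.png")[210:236,296:322]
b=cv2.imread("pics/scene0.png")[210:236,296:322]
cv2.imwrite("pics/crop4.png",np.hstack([cv2.resize(i,(390,390),interpolation=cv2.INTER_NEAREST) for i in(a,b)]))
E
```

```text
(no output)
```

View pics/crop4.png

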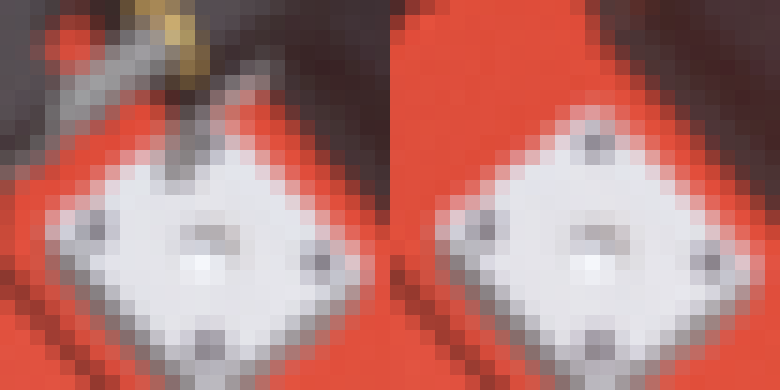

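```bash
python3 - <<'E'
from h import *
s=ctrl.get_state();print(s['position'],go((.583,.0285,.256),188.9))
E
```

```text
[0.57993834 0.02217923 0.27661611] (array([-0.04 ,  0.058,  0.206]), array([-0.   ,  0.   , -0.002]))
```

Call:
play_rows(
  increments=[
    [[-0.04,0.06,0.1,0,0,0,-1],[-0.04,0.06,0.2,0,0,0,-1],[-0.04,0.06,0.21,0,0,0,-1],[-0.04,0.06,0.21,0,0,0,-1]],
  ],
)

```text
time: 8.4
position: [0.5827, 0.0306, 0.2544]
tool_rot: [0.242, -3.131, 0.001]
ft_force: [0.3, -0.6, -0.7]
grip_width: 0.204
grip_force: 55.0
```

```bash
python3 - <<'E'
from h import *
s=ctrl.get_state();p=s['position'];print(s['time'],p,s['ft_force'])
tz=Rn.from_rotvec(s['tool_rot']).apply([0,0,1])
print('tip exp',proj("scene",p+.130*tz))
a=ctrl.get_image("scene")[205:237,292:324,::-1];cv2.imwrite("pics/crop5.png",cv2.resize(a,(480,480),interpolation=cv2.INTER_NEAREST))
E
```

```text
8.4 [0.58268404 0.03061816 0.25437245] [ 0.26408202 -0.62583038 -0.66805788]
tip exp [311.49319814 225.3127962 ]
```

View pics/crop5.png

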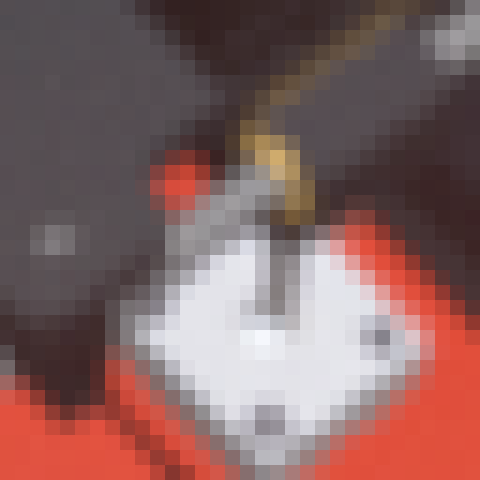

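The tip is just above the hole: it ends near crop (281,318) with the hole centre at (270,316), so it is 1–2 mm off. Correct slightly and enter.

Call:
play_rows(
  increments=[
    [[0.01,-0.015,0,0,0,0,-1],[0.01,-0.015,0.02,0,0,0,-1],[0.01,-0.015,0.04,0,0,0,-1],[0.01,-0.015,0.06,0,0,0,-1],[0.01,-0.015,0.06,0,0,0,-1]],
  ],
)

```text
time: 8.95
position: [0.5827, 0.0288, 0.2491]
tool_rot: [-0.243, 3.131, -0.001]
ft_force: [0.7, -0.5, -2.3]
grip_width: 0.203
grip_force: 55.0
```

```bash
python3 - <<'E'
from h import *
for i in range(1):
    s=ctrl.get_state();print(s['position'],s['ft_force'],s['torque'])
E
```

```text
[0.58266918 0.02882137 0.2491141 ] [ 0.68257365 -0.45234568 -2.27626569] [-0.24231909 -0.51808591  0.06110776]
```

Call:
play_rows(
  increments=[
    [[0,0,0.02,0,0,0,-1],[0,0,0.04,0,0,0,-1],[0,0,0.04,0,0,0,-1]],
  ],
)

```text
time: 9.25
position: [0.5827, 0.0288, 0.2451]
tool_rot: [-0.242, 3.131, -0.001]
ft_force: [2.7, -2.3, -2.0]
grip_width: 0.205
grip_force: 55.0
```

```bash
python3 - <<'E'
from h import *
s=ctrl.get_state();print(s['position'],s['ft_force'],s['torque'])
E
```

```text
[0.58266359 0.02876035 0.24513089] [ 2.68016142 -2.31529193 -2.01136205] [-0.54720871 -0.61834943 -0.02938995]
```

Call:
play_rows(
  increments=[
    [[-0.01,-0.01,0,0,0,0,-1],[-0.01,-0.01,0,0,0,0,-1],[-0.01,-0.01,0.02,0,0,0,-1],[-0.01,-0.01,0.02,0,0,0,-1]],
  ],
)

```text
time: 9.65
position: [0.5834, 0.0288, 0.2435]
tool_rot: [0.244, -3.132, -0.001]
ft_force: [-0.7, -0.2, 3.5]
grip_width: 0.204
grip_force: 55.0
```

Call:
play_rows(
  increments=[
    [[0,0,0.01,0,0,0,-1],[0,0,0.02,0,0,0,-1],[0,0,0.02,0,0,0,-1]],
  ],
)

```text
time: 9.95
position: [0.5834, 0.0288, 0.2415]
tool_rot: [0.243, -3.132, -0.001]
ft_force: [-1.9, 0.6, 4.9]
grip_width: 0.21
grip_force: 55.0
```

Call:
play_rows(
  increments=[
    [[0,0,0.01,0,0,0,-1],[0,0,0.02,0,0,0,-1],[0,0,0.02,0,0,0,-1]],
  ],
  squeeze=60,
)

```text
time: 10.25
position: [0.5835, 0.0287, 0.2397]
tool_rot: [-0.243, 3.132, 0.001]
ft_force: [-2.0, 0.5, 6.7]
grip_width: 0.201
grip_force: 60.0
```

Call:
play_rows(
  increments=[
    [[0,0,0.01,0,0,0,-1],[0,0,0.01,0,0,0,-1],[0,0,0.01,0,0,0,-1]],
  ],
)

```text
time: 10.55
position: [0.5835, 0.0287, 0.2389]
tool_rot: [-0.243, 3.132, 0.001]
ft_force: [-2.8, 0.1, 7.7]
grip_width: 0.204
grip_force: 60.0
```

Call:
play_rows(
  increments=[
    [[0.005,0,0.006,0,0,0,-1],[0.005,0,0.006,0,0,0,-1],[0.005,0,0.006,0,0,0,-1]],
  ],
)

```text
time: 10.85
position: [0.5833, 0.0287, 0.2386]
tool_rot: [-0.243, 3.131, 0.002]
ft_force: [-2.2, 0.4, 7.1]
grip_width: 0.202
grip_force: 60.0
```

Call:
play_rows(
  increments=[
    [[0.005,0,0.005,0,0,0,-1],[0.005,0,0.005,0,0,0,-1],[0.005,0,0.005,0,0,0,-1]],
  ],
)

```text
time: 11.15
position: [0.5831, 0.0287, 0.2383]
tool_rot: [-0.243, 3.13, 0.002]
ft_force: [-1.8, 1.7, 7.3]
grip_width: 0.199
grip_force: 60.0
```

Call:
play_rows(
  increments=[
    [[0,0,0.006,0,0,0,-1],[0,0,0.006,0,0,0,-1],[0,0,0.006,0,0,0,-1]],
  ],
)

```text
time: 11.45
position: [0.5832, 0.0287, 0.2378]
tool_rot: [-0.243, 3.13, 0.002]
ft_force: [-0.5, -0.3, 7.3]
grip_width: 0.205
grip_force: 60.0
```

Call:
play_rows(
  increments=[
    [[0,0,0,0,0,0,-1]],
  ],
)

```text
time: 11.55
position: [0.5831, 0.0287, 0.2378]
tool_rot: [-0.243, 3.13, 0.002]
ft_force: [-2.0, 0.6, 8.2]
grip_width: 0.2
grip_force: 60.0
```

Call:
play_rows(
  increments=[
    [[0,0,0,0,0,0,-1]],
  ],
)

```text
time: 11.65
position: [0.5832, 0.0287, 0.2378]
tool_rot: [-0.243, 3.13, 0.002]
ft_force: [-0.7, 0.2, 8.0]
grip_width: 0.205
grip_force: 60.0
```

Call:
play_rows(
  increments=[
    [[0,-0.01,0.004,0,0,0,-1],[0,-0.02,0.004,0,0,0,-1],[0,-0.03,0.004,0,0,0,-1],[0,-0.04,0.004,0,0,0,-1],[0,-0.05,0.004,0,0,0,-1],[0,-0.06,0.004,0,0,0,-1],[0,-0.08,0.004,0,0,0,-1],[0,-0.1,0.004,0,0,0,-1]],
  ],
)

```text
time: 12.45
position: [0.5845, 0.0208, 0.2376]
tool_rot: [-0.245, 3.13, 0.007]
ft_force: [-1.9, 3.8, 9.6]
grip_width: 0.202
grip_force: 60.0
```

Call:
play_rows(
  increments=[
    [[0,-0.025,0,0,0,0,-1],[0,-0.05,0,0,0,0,-1],[0,-0.075,0,0,0,0,-1],[0,-0.1,0,0,0,0,-1],[0,-0.125,0,0,0,0,-1],[0,-0.15,0,0,0,0,-1],[0,-0.175,0,0,0,0,-1],[0,-0.2,0,0,0,0,-1]],
  ],
)

```text
time: 13.25
position: [0.5877, 0.001, 0.2376]
tool_rot: [-0.246, 3.13, 0.006]
ft_force: [-2.3, 4.0, 9.5]
grip_width: 0.202
grip_force: 60.0
```

Call:
play_rows(
  increments=[
    [[0.003,-0.025,0,0,0,0,-1],[0.006,-0.05,0,0,0,0,-1],[0.006,-0.075,0,0,0,0,-1],[0.006,-0.1,0,0,0,0,-1],[0.006,-0.125,0,0,0,0,-1],[0.006,-0.15,0,0,0,0,-1],[0.006,-0.175,0,0,0,0,-1],[0.006,-0.2,0,0,0,0,-1]],
  ],
)

```text
time: 14.05
position: [0.5907, -0.0187, 0.2376]
tool_rot: [-0.246, 3.129, 0.006]
ft_force: [-1.6, 3.5, 9.1]
grip_width: 0.204
grip_force: 60.0
```

Call:
play_rows(
  increments=[
    [[0,-0.025,0,0,0,0,-1],[0,-0.05,0,0,0,0,-1],[0,-0.075,0,0,0,0,-1],[0,-0.1,0,0,0,0,-1],[0,-0.12,0,0,0,0,-1],[0,-0.13,0,0,0,0,-1]],
  ],
)

```text
time: 14.65
position: [0.5928, -0.0319, 0.2376]
tool_rot: [-0.245, 3.129, 0.006]
ft_force: [-1.2, 4.1, 8.4]
grip_width: 0.198
grip_force: 60.0
```

Call:
play_rows(
  increments=[
    [[0,-0.005,0,0,0,0,-1],[0,-0.01,0,0,0,0,-1],[0,-0.015,0,0,0,0,-1],[0,-0.02,0,0,0,0,-1],[0,-0.025,0,0,0,0,-1],[0,-0.03,0,0,0,0,-1]],
  ],
)

```text
time: 15.25
position: [0.5932, -0.0346, 0.2376]
tool_rot: [-0.245, 3.129, 0.006]
ft_force: [-0.8, 4.7, 9.5]
grip_width: 0.2
grip_force: 60.0
```

Call:
play_rows(
  increments=[
    [[0,-0.005,0,0,0,0,-1],[0,-0.01,0,0,0,0,-1],[0,-0.015,0,0,0,0,-1],[0,-0.02,0,0,0,0,-1]],
  ],
)

```text
time: 15.65
position: [0.5936, -0.0366, 0.2376]
tool_rot: [-0.246, 3.129, 0.006]
ft_force: [-1.2, 3.7, 9.3]
grip_width: 0.203
grip_force: 60.0
```

Call:
play_rows(
  increments=[
    [[0,-0.005,0,0,0,0,-1],[0,-0.01,0,0,0,0,-1],[0,-0.015,0,0,0,0,-1],[0,-0.02,0,0,0,0,-1]],
  ],
)

```text
time: 16.05
position: [0.5938, -0.0386, 0.2376]
tool_rot: [-0.246, 3.129, 0.006]
ft_force: [-0.9, 3.3, 9.3]
grip_width: 0.204
grip_force: 60.0
```

Call:
play_rows(
  increments=[
    [[0,-0.005,0,0,0,0,-1],[0,-0.01,0,0,0,0,-1],[0,-0.015,0,0,0,0,-1],[0,-0.02,0,0,0,0,-1]],
  ],
)

```text
time: 16.45
position: [0.594, -0.0395, 0.2376]
tool_rot: [-0.246, 3.129, 0.008]
ft_force: [-1.1, 6.3, 9.7]
grip_width: 0.204
grip_force: 60.0
```

Call:
play_rows(
  increments=[
    [[0,-0.005,0,0,0,0,-1],[0,-0.01,0,0,0,0,-1],[0,-0.01,0,0,0,0,-1]],
  ],
)

```text
time: 16.75
position: [0.5943, -0.0409, 0.2376]
tool_rot: [-0.246, 3.129, 0.007]
ft_force: [-0.9, 5.6, 9.0]
grip_width: 0.203
grip_force: 60.0
```

Call:
play_rows(
  increments=[
    [[0,-0.005,0,0,0,0,-1],[0,-0.01,0,0,0,0,-1],[0,-0.01,0,0,0,0,-1]],
  ],
)

```text
time: 17.05
position: [0.5945, -0.0418, 0.2376]
tool_rot: [-0.246, 3.129, 0.007]
ft_force: [-2.3, 5.4, 8.4]
grip_width: 0.205
grip_force: 60.0
```

Call:
play_rows(
  increments=[
    [[0,-0.005,0,0,0,0,-1],[0,-0.01,0,0,0,0,-1],[0,-0.01,0,0,0,0,-1]],
  ],
)

```text
time: 17.35
position: [0.5946, -0.0423, 0.2376]
tool_rot: [-0.247, 3.129, 0.009]
ft_force: [-1.2, 6.1, 8.9]
grip_width: 0.204
grip_force: 60.0
```

```bash
python3 - <<'E'
from h import *
a=ctrl.get_image("scene")[:,:,::-1];cv2.imwrite("pics/s6.png",a)
s=ctrl.get_state();p=s['position'];tz=Rn.from_rotvec(s['tool_rot']).apply([0,0,1]);print(s['tool_rot'],s['torque'],proj("scene",p+.13*tz),proj("scene",p+.09*tz))
cv2.imwrite("pics/crop6.png",cv2.resize(a[215:281,248:328],(800,600) and (720,594),interpolation=cv2.INTER_CUBIC))
E
```

```text
[-0.24647893  3.12875346  0.0084366 ] [ 1.78016475  0.35763807 -0.01573102] [289.26266931 245.04856332] [289.49742581 238.40871403]
```

View pics/crop6.png

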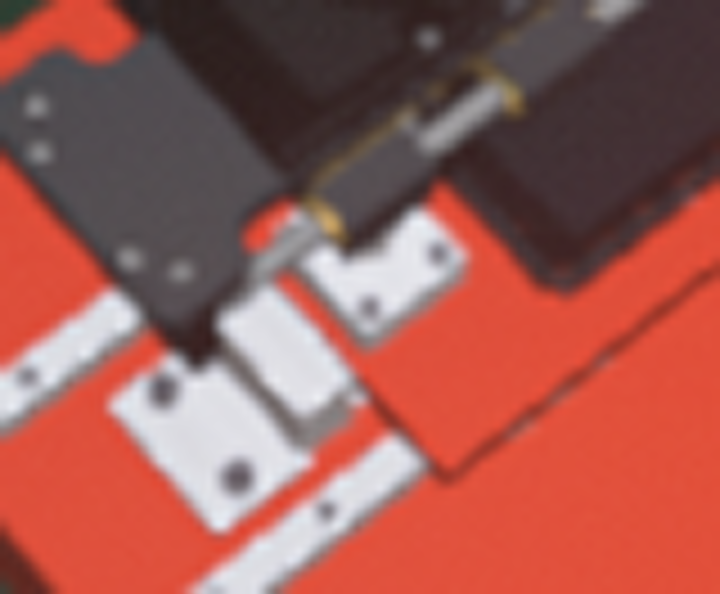

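```bash
python3 - <<'E'
from h import *
g=lambda f,c:(lambda w:(w[...,0]*0+1))(c)
def dark(f,x,y):
    im=cv2.cvtColor(cv2.imread(f),cv2.COLOR_BGR2GRAY).astype(float);x0,y0=int(round(x))-2,int(round(y))-2
    w=im[y0:y0+5,x0:x0+5];w=np.clip(np.percentile(w,60)-w,0,None);Y,X=np.mgrid[y0:y0+5,x0:x0+5];return (w*X).sum()/w.sum(),(w*Y).sum()/w.sum()
for a,b in(((317,226.8),(296.2,242.5)),((309.3,232.5),(288.5,248.5))):
    p,q=dark("pics/s3.png",*a),dark("pics/s6.png",*b);d=pl("scene",q,.122)-pl("scene",p,.122);print(p,q,d,np.linalg.norm(d))
E
```

```text
(np.float64(317.9243967828418), np.float64(226.70938337801607)) (np.float64(296.95545023696684), np.float64(242.0488151658768)) [ 0.00974741 -0.06775114  0.        ] 0.06844873250679498
(np.float64(308.95778546712796), np.float64(233.19584775086503)) (np.float64(288.07289048473973), np.float64(249.2078994614004)) [ 0.01122663 -0.06739953  0.        ] 0.06832813451791266
```

Call:
play_rows(
  increments=[
    [[0,-0.005,0,0,0,0,-1],[0,-0.01,0,0,0,0,-1],[0,-0.015,0,0,0,0,-1],[0,-0.015,0,0,0,0,-1]],
  ],
)

```text
time: 17.8
position: [0.5947, -0.0426, 0.2376]
tool_rot: [-0.248, 3.129, 0.011]
ft_force: [-1.2, 7.2, 9.4]
grip_width: 0.198
grip_force: 60.0
```

```bash
cat >> h.py <<'E'
def shift(a,b,box=(284,236,32,18)):
    "sub-pixel shift of the housing between two scene images, by phase correlation"
    x,y,w,h=box;g=lambda i:cv2.cvtColor(i,cv2.COLOR_BGR2GRAY)[y:y+h,x:x+w].astype(np.float32)
    return cv2.phaseCorrelate(g(a),g(b),cv2.createHanningWindow((w,h),cv2.CV_32F))
E
python3 - <<'E'
from h import *
a=ctrl.get_image("scene")[:,:,::-1].copy();cv2.imwrite("pics/s7.png",a)
b=cv2.imread("pics/s6.png")
print('rim/edge area',shift(b,a,(298,240,40,40)),'housing',shift(b,a,(286,240,16,16)),'fixed block',shift(b,a,(258,250,24,24)), 'gripper',shift(b,a,(248,225,30,25)))
s=ctrl.get_state();print(s['position'],s['ft_force'],s['tool_rot'])
E
```

```text
rim/edge area ((0.05657048207251947, -0.011560545578756631), 0.9486760157346725) housing ((-0.044110935360569314, 0.012609005443673382), 0.9955853228457272) fixed block ((0.0856960315129367, 0.08237618824921), 1.0370842524700694) gripper ((-0.5577785674573636, 0.49388345680303836), 1.0177243976593018)
[ 0.5946617  -0.04260571  0.23759506] [-2.80484897  7.94074094  8.7536397 ] [-0.247892    3.12910267  0.01137085]
```

The housing did not move (0.04 px) while the force rose to about 7.5 N, so the stop has been met. Relax the push, then draw straight up.

Call:
play_rows(
  increments=[
    [[0,0.01,0,0,0,0,-1],[0,0.02,0,0,0,0,-1],[0,0.03,0,0,0,0,-1],[0,0.035,0,0,0,0,-1],[0,0.035,0,0,0,0,-1]],
  ],
)

```text
time: 18.35
position: [0.5944, -0.0419, 0.2376]
tool_rot: [-0.245, 3.128, 0.004]
ft_force: [-0.2, 3.1, 7.3]
grip_width: 0.2
grip_force: 60.0
```

Call:
play_rows(
  increments=[
    [[0,0,-0.02,0,0,0,-1],[0,0,-0.04,0,0,0,-1],[0,0,-0.06,0,0,0,-1],[0,0,-0.08,0,0,0,-1],[0,0,-0.08,0,0,0,-1]],
  ],
)

```text
time: 18.85
position: [0.5939, -0.0419, 0.2441]
tool_rot: [-0.245, 3.13, 0.004]
ft_force: [2.1, 4.7, 1.9]
grip_width: 0.202
grip_force: 60.0
```

Call:
play_rows(
  increments=[
    [[0,0.005,-0.02,0,0,0,-1],[0,0.005,-0.05,0,0,0,-1],[0,0.005,-0.1,0,0,0,-1],[0,0.005,-0.2,0,0,0,-1],[0,0.005,-0.4,0,0,0,-1],[0,0.005,-0.5,0,0,0,-1],[0,0.005,-0.5,0,0,0,-1]],
  ],
)

```text
time: 19.55
position: [0.5936, -0.0445, 0.2957]
tool_rot: [-0.241, 3.13, -0.001]
ft_force: [0.0, 0.2, -0.7]
grip_width: 0.207
grip_force: 60.0
```

```bash
python3 - <<'E'
from h import *
a=ctrl.get_image("scene")[:,:,::-1].copy();cv2.imwrite("pics/s8.png",a);b=cv2.imread("pics/s6.png")
print('rim',shift(b,a,(305,240,35,35)),'edge',shift(b,a,(290,255,30,25)))
s=ctrl.get_state();p=s['position'];tz=Rn.from_rotvec(s['tool_rot']).apply([0,0,1]);print(p,s['ft_force'],s['tool_rot'],s['torque'])
print([proj("scene",p+k*tz) for k in(.085,.13)])
print(go((.59,-.17,.30),175))
cv2.imwrite("pics/crop8.png",cv2.resize(a[210:276,256:336],(720,594),interpolation=cv2.INTER_CUBIC))
E
```

```text
rim ((-0.071525409044213, 0.10664922753937844), 1.0539783938431446) edge ((0.06802569139978054, 0.5155510477062322), 1.001489917119344)
[ 0.5931502  -0.04421827  0.29458526] [-0.37101917 -0.38936843 -0.52756376] [-2.41812680e-01  3.13146265e+00 -6.99648826e-04] [0.02302091 0.01460068 0.00975624]
[array([288.81611075, 227.07884393]), array([288.45034497, 235.39162969])]
(array([ 0.224, -1.238, -0.054]), array([-0.   ,  0.001,  0.154]))
```

View pics/crop8.png

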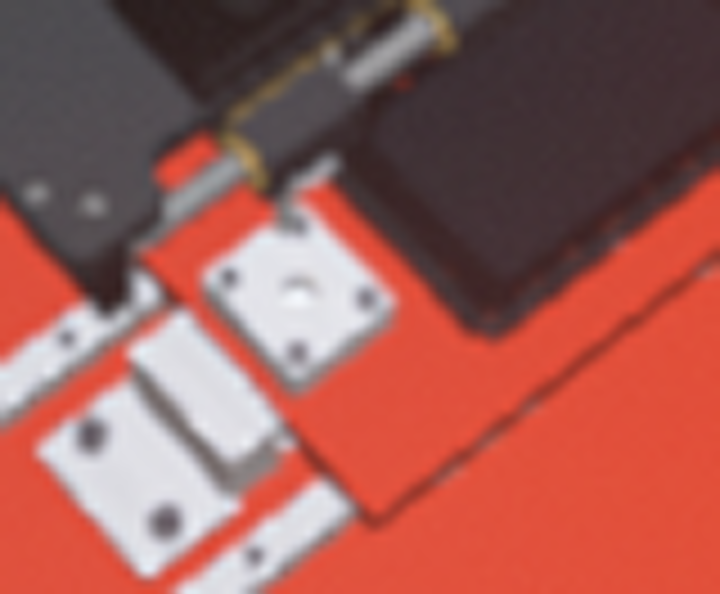

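Carriage is against the stop block and the hole at crop (297,290) shows the button face again, so the lock is up. The pin, at crop (287,215), is out. Now I locate the free rack hole in this same picture and head there.

```bash
python3 - <<'E'
from h import *
a=cv2.cvtColor(cv2.imread("pics/s8.png"),cv2.COLOR_BGR2GRAY);p=proj("scene",(.4707,-.3676,.07));print(p,proj("scene",(.4707,-.3676,.137)))
x,y=int(p[0])-7,int(p[1])-7;print(x,y);print(a[y:y+15,x:x+15])
E
```

```text
[152.5120859  271.34308775] [145.01038939 261.55825906]
145 264
[[254 254 254 254 254 254 254 254 254 254 254 254 254 254 254]
 [254 254 254 254 254 254 254 254 254 254 254 254 254 254 254]
 [254 254 254 254 254 254 254 254 254 254 254 254 254 254 254]
 [254 254 254 254 254 254 255 255 255 255 255 254 254 254 254]
 [254 254 254 254 254 255 255 255 255 255 255 255 254 254 254]
 [254 254 254 254 255 255 255 240 216 232 255 255 254 254 254]
 [254 254 254 254 255 255 227 196 204 224 255 255 254 254 254]
 [254 254 254 254 255 255 219 219 247 251 255 255 254 254 254]
 [254 254 254 254 255 255 251 247 252 254 255 254 254 254 254]
 [255 254 254 254 254 255 255 255 255 255 254 254 254 254 254]
 [255 254 254 254 254 254 254 254 255 254 254 254 254 254 254]
 [255 254 254 254 254 254 254 254 254 254 254 254 254 254 254]
 [255 255 254 254 254 254 254 254 254 254 254 254 254 254 254]
 [255 255 254 254 254 254 254 254 254 254 254 254 254 254 254]
 [255 255 254 254 254 254 254 254 254 255 255 255 254 254 254]]
```

Call:
play_rows(
  increments=[
    [[0.05,-0.3,0,0,0,0.05,-1],[0.1,-0.6,0,0,0,0.1,-1],[0.2,-0.9,-0.05,0,0,0.154,-1],[0.2,-1,-0.05,0,0,0.154,-1],[0.2,-1,-0.05,0,0,0.154,-1]],
  ],
)

```text
time: 20.1
position: [0.5881, -0.1474, 0.2985]
tool_rot: [-0.141, -3.137, 0.001]
ft_force: [-0.6, 0.9, -0.8]
grip_width: 0.2
grip_force: 60.0
```

```bash
python3 - <<'E'
from h import *
s=ctrl.get_state();print(s['position'],go((.4707,-.3676,.29),175))
E
```

```text
[ 0.58810911 -0.14744561  0.2984726 ] (array([ 0.972, -2.298,  0.087]), array([-0.   , -0.001, -0.002]))
```

Call:
play_rows(
  increments=[
    [[0.2,-0.4,0,0,0,0,-1],[0.3,-0.8,0,0,0,0,-1],[0.4,-1,0,0,0,0,-1]],
  ],
)

```text
time: 20.4
position: [0.5391, -0.2432, 0.2986]
tool_rot: [-0.137, -3.138, 0.001]
ft_force: [0.1, -0.3, -1.2]
grip_width: 0.201
grip_force: 60.0
```

Call:
play_rows(
  increments=[
    [[0.2,-0.4,0,0,0,0,-1],[0.4,-0.8,0,0,0,0,-1],[0.5,-1,0.05,0,0,0,-1],[0.5,-1,0.05,0,0,0,-1],[0.5,-1,0.05,0,0,0,-1],[0.5,-1,0.05,0,0,0,-1]],
  ],
)

```text
time: 21.0
position: [0.4835, -0.3342, 0.2937]
tool_rot: [-0.13, -3.139, -0.002]
ft_force: [-0.4, -0.4, -1.3]
grip_width: 0.202
grip_force: 60.0
```

```bash
python3 - <<'E'
from h import *
s=ctrl.get_state();print(s['time'],s['position'],go((.4707,-.3676,.25),175))
E
```

```text
21.0 [ 0.48351628 -0.33420457  0.29366053] (array([ 0.1  , -0.344,  0.436]), array([ 0.001, -0.   ,  0.003]))
```

Call:
play_rows(
  increments=[
    [[0.05,-0.2,0.1,0,0,0,-1],[0.1,-0.34,0.2,0,0,0,-1],[0.1,-0.34,0.43,0,0,0,-1],[0.1,-0.34,0.6,0,0,0,-1],[0.1,-0.34,0.79,0,0,0,-1],[0.1,-0.34,0.79,0,0,0,-1],[0.1,-0.34,0.79,0,0,0,-1]],
  ],
)

```text
time: 21.7
position: [0.47, -0.3685, 0.2152]
tool_rot: [-0.132, -3.139, -0.001]
ft_force: [0.1, -0.6, -0.7]
grip_width: 0.201
grip_force: 60.0
```

```bash
python3 - <<'E'
from h import *
s=ctrl.get_state();p=s['position'];tz=Rn.from_rotvec(s['tool_rot']).apply([0,0,1]);print(s['time'],p,s['ft_force'],go((.4707,-.3676,.21),175))
print([proj("scene",p+k*tz) for k in(.085,.13)])
a=ctrl.get_image("scene")[:,:,::-1].copy();cv2.imwrite("pics/s9.png",a);b=cv2.imread("pics/s8.png")
f=lambda i:cv2.resize(i[248:280,138:170],(400,400),interpolation=cv2.INTER_NEAREST)
cv2.imwrite("pics/crop9.png",np.hstack([f(a),f(b)]))
E
```

```text
21.7 [ 0.46999347 -0.36848805  0.21520943] [ 0.06433983 -0.64366653 -0.65268578] (array([-0.006,  0.009,  0.052]), array([ 0.   , -0.   ,  0.002]))
[array([145.36193142, 262.52199764]), array([150.45703102, 269.13314474])]
```

View pics/crop9.png

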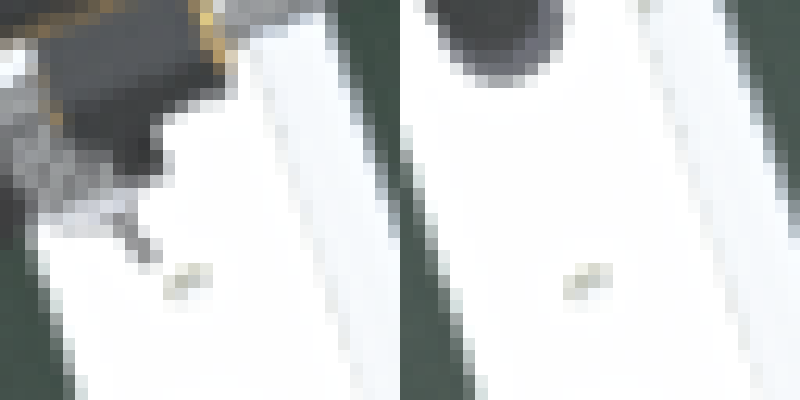

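The pin tip is at crop (150,256), scene (149.5,268). The free hole is at crop (189,284), scene (152.6,270.3). Lowering the tip to rack level puts it about 1.4 px short, so I correct about 2 mm and descend while feeling the forces.

Call:
play_rows(
  increments=[
    [[-0.013,0.02,0.05,0,0,0,-1],[-0.013,0.02,0.1,0,0,0,-1],[-0.013,0.02,0.14,0,0,0,-1],[-0.013,0.02,0.17,0,0,0,-1],[-0.013,0.02,0.19,0,0,0,-1],[-0.013,0.02,0.19,0,0,0,-1]],
  ],
)

```text
time: 22.35
position: [0.4703, -0.3676, 0.1958]
tool_rot: [-0.137, -3.138, -0.001]
ft_force: [-0.1, 0.7, -1.3]
grip_width: 0.198
grip_force: 60.0
```

Call:
play_rows(
  increments=[
    [[0,0,0.03,0,0,0,-1],[0,0,0.05,0,0,0,-1],[0,0,0.06,0,0,0,-1],[0,0,0.06,0,0,0,-1]],
  ],
)

```text
time: 22.75
position: [0.4704, -0.3676, 0.1899]
tool_rot: [-0.136, -3.139, -0.001]
ft_force: [1.6, 2.0, -1.6]
grip_width: 0.2
grip_force: 60.0
```

Call:
play_rows(
  increments=[
    [[-0.008,0.01,0,0,0,0,-1],[-0.008,0.01,0.04,0,0,0,-1],[-0.008,0.01,0.08,0,0,0,-1],[-0.008,0.01,0.12,0,0,0,-1],[-0.008,0.01,0.15,0,0,0,-1],[-0.008,0.01,0.15,0,0,0,-1]],
  ],
)

```text
time: 23.35
position: [0.4708, -0.367, 0.1745]
tool_rot: [-0.137, -3.138, -0.0]
ft_force: [0.8, 1.0, -1.6]
grip_width: 0.203
grip_force: 60.0
```

Call:
play_rows(
  increments=[
    [[-0.003,0.005,0.04,0,0,0,-1],[-0.003,0.005,0.08,0,0,0,-1],[-0.003,0.005,0.12,0,0,0,-1],[-0.003,0.005,0.16,0,0,0,-1],[-0.003,0.005,0.185,0,0,0,-1],[-0.003,0.005,0.185,0,0,0,-1]],
  ],
)

```text
time: 23.95
position: [0.4713, -0.3664, 0.1561]
tool_rot: [-0.137, -3.138, -0.001]
ft_force: [-0.4, 0.6, -0.3]
grip_width: 0.203
grip_force: 60.0
```

Call:
play_rows(
  increments=[
    [[0,0,0.01,0,0,0,-1],[0,0,0.015,0,0,0,-1],[0,0,0.015,0,0,0,-1]],
  ],
)

```text
time: 24.25
position: [0.4716, -0.3665, 0.1552]
tool_rot: [0.137, 3.138, 0.0]
ft_force: [-0.0, 0.2, -1.2]
grip_width: 0.202
grip_force: 60.0
```

Call:
play_rows(
  increments=[
    [[0,0,0.01,0,0,0,-1],[0,0,0.01,0,0,0,-1]],
  ],
)

```text
time: 24.45
position: [0.4717, -0.3666, 0.1549]
tool_rot: [0.137, 3.138, 0.0]
ft_force: [-1.6, 1.9, 3.6]
grip_width: 0.205
grip_force: 60.0
```

Call:
play_rows(
  increments=[
    [[0,0,0,0,0,0,-0.5],[0,0,0,0,0,0,-0.4],[0,0,0,0,0,0,-0.2],[0,0,0,0,0,0,0],[0,0,0,0,0,0,0],[0,0,0,0,0,0,0]],
  ],
)

```text
time: 25.05
position: [0.4715, -0.3665, 0.1541]
tool_rot: [-0.137, -3.139, -0.0]
ft_force: [-0.0, 0.2, 0.1]
grip_width: 0.486
grip_force: 0.0
```

Call:
play_rows(
  increments=[
    [[0,0,-0.1,0,0,0,0],[0,0,-0.3,0,0,0,0],[0,0,-0.6,0,0,0,0],[0,0,-1,0,0,0,0],[0,0,-1,0,0,0,0]],
  ],
)

```text
time: 25.55
position: [0.4733, -0.3689, 0.2604]
tool_rot: [0.137, 3.13, -0.007]
ft_force: [-0.2, -1.0, 0.7]
grip_width: 0.501
grip_force: 0.0
```

Call:
play_rows(
  increments=[
    [[0,0,-0.4,0,0,0,0],[0,0.4,-0.8,0,0,0,0],[0,0.8,-1,0,0,0,0],[0,1,-1,0,0,0,0],[0,1,-1,0,0,0,0],[0,1,-1,0,0,0,0]],
  ],
)

```text
time: 26.15
position: [0.48, -0.267, 0.3543]
tool_rot: [0.135, 3.138, -0.0]
ft_force: [-0.0, 0.1, -0.8]
grip_width: 0.504
grip_force: 0.0
```

```bash
python3 - <<'E'
from h import *
s=ctrl.get_state();print(s['time'],s['position'],s['ft_force'])
a,t=ctrl.get_image("scene")[:,:,::-1].copy(),ctrl.get_image("top")[:,:,::-1]
b=cv2.imread("pics/s6.png");print('rim vs at-stop',shift(b,a,(305,240,35,35)))
z=cv2.imread("pics/scene0.png");g=lambda i:cv2.cvtColor(i,cv2.COLOR_BGR2GRAY).astype(int)
print('rack region diff from start',np.abs(g(a)-g(z))[250:305,138:175].max(), 'pin shift',shift(z,a,(140,254,24,24)))
f=lambda i,x,y:cv2.resize(i[y:y+90,x:x+90],(400,400),interpolation=cv2.INTER_CUBIC)
cv2.imwrite("pics/final.png",np.hstack([f(a,110,225),f(a,260,190)]))
E
```

```text
26.15 [ 0.48003107 -0.26698006  0.35425917] [-0.04004097  0.06792129 -0.81705152]
rim vs at-stop ((0.13958258080824137, 0.09801942699826682), 1.0222406181288355)
rack region diff from start 81 pin shift ((-0.10281634139105833, -0.19539766034863248), 0.9415726520948939)
```

View pics/final.png

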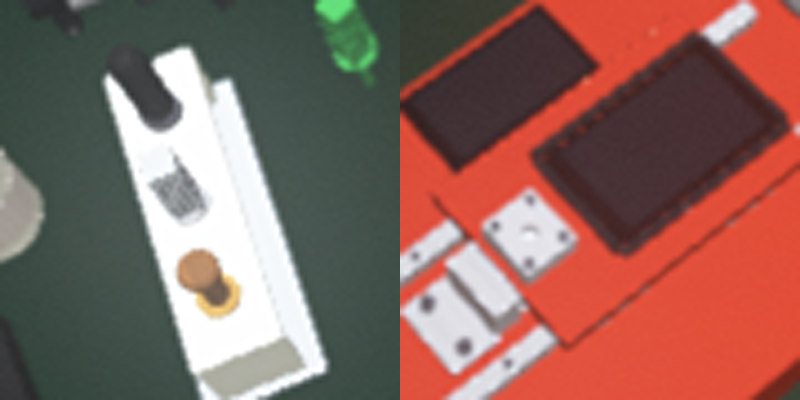

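The pin stands upright in the middle hole, at crop (178,185). The carriage is against the stop at crop (490,265), with the panel in its nest and the neighbours unmoved. Handing in.

```bash
python3 -c "from bench import ctrl;print(ctrl.close_job())"
```

```text
the job is handed in; nothing more can be done
None
```

I handed the job in at about 26 s: the carriage is out against its stop, met at about 7.5 N, the pin is back upright in the rack's middle hole and the panel is in its nest; that the lock caught I judged only from the last pictures, without testing it.

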